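Prime the lens edger's coolant filter

ROBOT

A 7-joint arm with a two-finger parallel gripper is mounted at the origin on the work surface. World frame = base frame: x ahead of the robot, y to its left, z up, the work surface at z = 0. Lengths are in m, angles in rad, forces in N, time in s.
With the tool pointing down it reaches from about 0.425 to 0.875 m from the base axis. Payload 4.7 kg.
Tool frame: the origin (TCP) lies at the very end of the fingers, on their centre line; the grasp point (between the pads) lies 19 mm behind it; x points along the fingers, z is the direction in which the jaws open and shut, and the axes are right-handed (so a half turn about x gives the same grasp; the last joint's range is limited). The gripper opens to 87 mm and grips with 3 to 60 N. Pads are 19 mm wide; open, the fingers measure 117 mm over their backs; the gripper's body (75 mm by 190 mm) begins 51 mm behind the grasp point.
Start: joints at [1.218, 0.321, -0.07, 1.45, 0.023, 1.371, -0.057], TCP at [0.233, -0.607, 0.223] pointing down, gripper open.
Joint ranges: [-2.86, 2.86], [-0.3, 2.09], [-1.38, 1.24], [0.06, 2.45], [-1.56, 4.7], [0.09, 2.05], [-2.69, 2.69]. Speed limits (rad/s): [2.57, 2.57, 3.14, 3.14, 3.14, 3.14, 3.14].

INTERFACE

Orientations are given as a rotation vector (axis times angle).
In Python, from bench import telemetry, viewer, workorder gives the robot as it stands.
- The arm moves only by the shell command python3 -m creep 'ROWS' [FORCE]. ROWS is JSON, a list of rows, each an object of numbers: "fingers": the opening, from 0 (shut) to 1 (fully open); "x", "y", "z": the shift along the tool's x, y, z in units of 40 mm (1.0 is 40 mm); "twist": the turn about the tool's x in units of 5 degrees (1.0 is 5 degrees). In form: [{"fingers": .., "x": .., "y": .., "z": .., "twist": ..}, ...]. A call has 1 to 20 rows; each row is the pose to reach, as a shift and turn from the pose commanded when the call began, along the tool's axes at that moment; what a row does not reach only later rows make up. A row lasts 1/12 s, in which the tool goes at most 41.7 mm and 7.16 degrees, less where a joint would pass 70% of its speed; a pose out of reach is approached as far as the arm can. A call with a gripper value outside its range is refused whole. The fingers move at their own pace and stop on an object; FORCE is the grip in N (left out, the last holds). Time passes only in rows, so rows that repeat a pose let the fingers close. It gives the time, the measured TCP pose, the force and the opening at its end, in the units of the state.
- telemetry.get_state(): the state, without advancing time (a new reading comes with each control period).
- viewer.get_image(name): name is "side" or "top" or "wrist"; returns a dict with "pixels" (420x560x3 uint8, red, green, blue), "z_map" (420x560 float32, m along the optical axis (not along the pixel's ray), 0 where there is no reading), "K" (3x3 intrinsics, pixels), "xyz" and "attitude" of the camera in the world. Camera axes: x right, y up, looking along -z (the intrinsics and any distortion apply to the point x, -y, -z); pixel columns grow to the right and rows downward; lengths in m; the calibration is good to about 2 mm. A picture is of the moment at which its call begins.
- workorder.close_job(): hands the job in, once; it reports no verdict.
The state is a dict: "time": time; "joint_positions": joint angles; "qd": joint speeds; "joint_torque": joint torques, N m; "position": TCP position; "tool_rot": TCP orientation; "ft_force": force on the tool from outside, world axes, zero at the start; "torque": the same for the moment, N m; "grip_width": opening from 0.0 (shut) to 1.0 (fully open).
Only numpy, scipy, OpenCV 4.12 (cv2) and the standard library are available. Lean on these libraries where they do the work, as an engineer would, in place of code of your own. Each camera call takes 0.05 s, during which the arm holds its last target.

TASK

Prime the coolant filter: pump its blue primer plunger, pressing it down again and again and letting it spring back up, until the red float pin stands fully out of its steel boss with its white ring showing. Then push the orange lever of the outlet tap round until it is in line with the outlet pipe; the tap must stay shut until the pin is out. Leave the pin itself untouched, and do not pick up, shift or knock over anything that stands on the counter.

Things in the scene. Friction and masses are not known exactly. Their poses are not given: they have to be found in the camera images.
- filter: coolant filter fixed to the counter, immovable: white tub on a steel plate (180 x 320 mm), dark grey head 150 x 200 mm (x, y), flat top 191 mm above the counter. Origin on the counter under the head's middle; x points to its back (away from the robot within 20 degrees), y to its left, z up. On the head, in mm of this frame: plunger (0, 30), pin (50, 80), tap axis (30, -70).
- outlet (a point): end of the outlet pipe: steel, 18 mm thick, axis 197 mm above the counter, running from the tap 62 mm straight to the filter's -y, under the lever's open place. There a black hose bends down to the counter (10 mm farther out). A second hose goes down on the left side, at (-30, 142) mm of the filter, all below 182 mm.
- float_pin: red float pin, 14 mm thick, with a white ring that clears the boss only when it is fully out; it stands upright in a steel boss on the head (29 mm wide, its top 205 mm above the counter). Origin on its axis, level with the boss's top when the pin is fully in; it rises with the pin. Only the pump lifts it; it is not to be touched.
- pin (a joint): rise of the float pin, m: 0 fully in (2 mm shows), 0.024 to 0.025 fully out (the white ring, 4 mm high, is then just above the boss). It starts between 0 and 0.011, rises 3 to 5 mm with each full stroke (the last may be shorter) and stays put between strokes; 3 to 6 full strokes bring it out. Once it is out, further strokes do no harm.
- pin_tip (a point): middle of the pin's top end
- primer (a joint): how far the plunger is pressed, m: 0 up, 0.024 fully down at its stop. Its spring takes 5 N at the top, 10 N at the bottom; pumping adds some 5 N. Let go, it is up again in half a second. A full stroke goes down 20 mm or more and comes all the way up again; shorter ones do less or nothing.
- primer_top (a point): middle of the top of the blue plunger knob, a flat dome 46 mm wide and 16 mm thick on a 24 mm stem. Up, it is 245 mm above the counter and 54 mm above the head; pressed, it goes straight down. The collar below is 62 mm wide and 12 mm high.
- tap (a joint): turn of the tap lever, rad: 0 shut (across the pipe, pointing to the filter's -x, towards the robot), growing anticlockwise seen from above to 1.571 open at its stop (in line with the pipe and above it, pointing to the filter's -y). It starts between 0 and 0.1, stays where it is left and takes about 2 N at its end.
- tap_axis (a point): on the upright axis of the tap lever, at the lever's mid height, 219 mm above the counter
- tap_tip (a point): middle of the free end of the orange tap lever, 75 mm from the axis, at mid height; the lever is a bar 14 mm wide, its underside 211 mm and its top 227 mm above the counter. Its hub is 24 mm wide, from 210 to 228 mm above the counter.
- cleaner: clear bottle of lens cleaner with a blue cap, 60 mm wide, 165 mm high, standing to the left of the filter; leave it alone. Origin under its middle.
- pad_jar: jar with a red cap, 68 mm wide, 75 mm high, standing to the left of the filter; leave it alone. Origin under its middle.
- brush: cleaning brush lying behind the filter; leave it alone. Origin near its middle.
- driver: yellow screwdriver, 170 mm long, lying in front of the filter; leave it alone. Origin near its middle.
- job_tray: green job tray, 200 x 150 x 35 mm, to the right; leave it alone. Origin under its middle.
- lens_a: round lens blank, 65 mm wide, 10 mm thick, in the tray; leave it alone
- lens_b: the other lens blank in the tray; leave it alone

How it is judged:
By the outcome, as a careful person would: the job done as asked, in the order asked, and still so for the second after the job is handed in, with the robot touching nothing.
It also fails if it takes over 51 s, if anything falls off the work surface, if the arm or the gripper's body presses on something with over 40 N, if the wrist force passes 120 N, or if a joint passes its speed limit or range.

## Working session

There is one attempt and no reset: what is moved stays moved. The work goes in short steps, Python scripts to look and compute and a shell command to move; the robot and the scene stay as the last step left them, time stands still between calls to the robot, and variables do not carry over. Pictures are saved under pics/ and viewed, and the job is handed in when it is done.

```bash
ls; mkdir -p pics; cat > h.py <<'E'
import numpy as np, cv2
from scipy.spatial.transform import Rotation as R
from bench import telemetry, viewer, workorder
def shot(name,fn):
    d=viewer.get_image(name); cv2.imwrite('pics/'+fn+'.png',cv2.cvtColor(d['pixels'],cv2.COLOR_RGB2BGR)); np.savez('pics/'+fn+'.npz',**{k:v for k,v in d.items()}); return d
def att(d):
    a=np.array(d['attitude'],float)
    return a if a.shape==(3,3) else R.from_rotvec(a).as_matrix() if a.size==3 else R.from_quat(a).as_matrix()
def cloud(d):
    K=np.array(d['K']);z=d['z_map'];v,u=np.mgrid[:z.shape[0],:z.shape[1]]
    p=np.stack([(u-K[0,2])/K[0,0]*z,-(v-K[1,2])/K[1,1]*z,-z],-1)
    return p@att(d).T+np.array(d['xyz'])
E
python3 - <<'E'
from h import *
s=telemetry.get_state(); print(s)
for n in('top','side','wrist'):
    d=shot(n,n+'0'); print(n,d.keys(),d['K'],d['xyz'],d['attitude'])
E
```

```text
pics
{'time': 0.0, 'joint_positions': array([ 1.21810438,  0.32183778, -0.07009824,  1.45170285,  0.02263857,
        1.37079754, -0.05691351]), 'qd': array([-1.13188960e-03,  1.18363771e-03, -2.80714310e-06,  4.06928950e-04,
        3.70025281e-04, -1.44723753e-04, -1.54094040e-03]), 'joint_torque': array([ 7.74663022e-05, -4.91279590e+01, -4.03926568e-01, -3.12524092e+01,
       -6.40098844e-02,  4.36964817e-02,  1.86325656e-04]), 'position': array([ 0.23284872, -0.60625357,  0.22143806]), 'tool_rot': array([ 0.93592812,  1.36243193, -0.93428259]), 'ft_force': array([-0.8900864 ,  0.80720332, -0.2987947 ]), 'torque': array([ 0.03100884,  0.02492164, -0.03185535]), 'grip_width': 1.0003158717711276}
top dict_keys(['pixels', 'z_map', 'K', 'xyz', 'attitude']) [[454.37760692   0.         277.13889587]
 [  0.         454.37760692 205.31311355]
 [  0.           0.           1.        ]] [ 0.41228541 -0.08105116  1.52903776] [ 0.10462177 -0.08450437 -1.56558347]
side dict_keys(['pixels', 'z_map', 'K', 'xyz', 'attitude']) [[422.50630948   0.         281.77391155]
 [  0.         422.50630948 212.0026779 ]
 [  0.           0.           1.        ]] [-0.01318744  0.51020355  0.90640799] [ 0.40428655 -0.9729788  -2.20753857]
wrist dict_keys(['pixels', 'z_map', 'K', 'xyz', 'attitude']) [[296.35304717   0.         278.07579076]
 [  0.         296.35304717 205.26180949]
 [  0.           0.           1.        ]] [ 0.30177904 -0.58016644  0.38296304] [-0.23852977  0.16629685 -1.19557276]
```

View pics/top0.png

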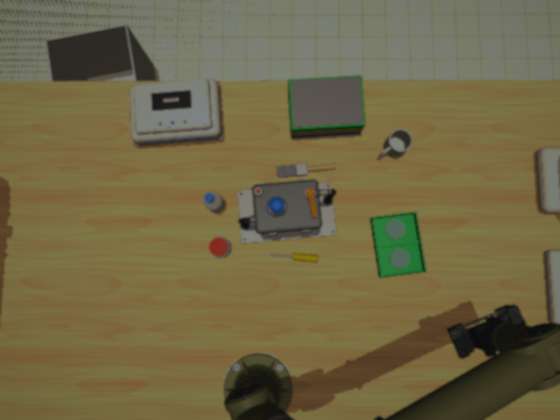

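View pics/side0.png

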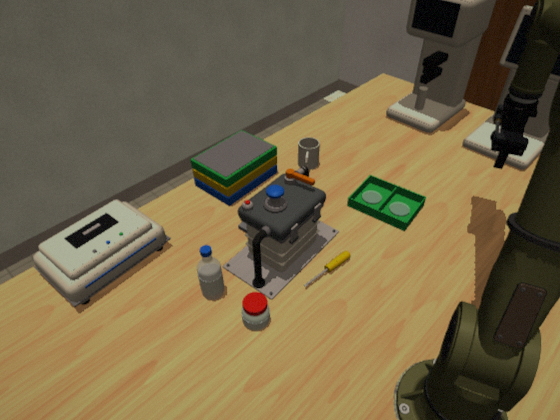

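```bash
python3 - <<'E'
from h import *
for n in('top','side'):
    d=dict(np.load(f'pics/{n}0.npz')); p=cloud(d)
    hsv=cv2.cvtColor(d['pixels'],cv2.COLOR_RGB2HSV); z=p[...,2]
    ok=d['z_map']>0
    for nm,lo,hi,zl,zh in(('blue',100,130,.225,.26),('orange',8,22,.20,.24),('red',0,6,.19,.26),('red2',172,180,.19,.26)):
        m=ok&(hsv[...,0]>=lo)&(hsv[...,0]<=hi)&(hsv[...,1]>110)&(z>zl)&(z<zh)
        nn,l,st,c=cv2.connectedComponentsWithStats(m.astype(np.uint8))
        for i in range(1,nn):
            if st[i,4]>5:
                q=p[l==i]; print(n,nm,st[i],q.mean(0).round(4),q.min(0).round(3),q.max(0).round(3),np.median(q[:,2]).round(4))
    m=ok&(abs(z-.191)<.005)&(hsv[...,1]<80)
    m&=(p[...,0]>.3)
    q=p[m][:,:2]; print(n,'head',len(q),cv2.minAreaRect((q*1000).astype(np.float32)))
E
```

```text
top blue [269 197  15  16 188] [ 0.5698 -0.0619  0.2433] [ 0.549 -0.081  0.235] [ 0.593 -0.041  0.252] 0.2435
top orange [306 188  11  30 166] [ 0.5816 -0.1634  0.2257] [ 0.536 -0.176  0.203] [ 0.624 -0.148  0.236] 0.2267
top red [256 189   4   4  12] [ 0.6159 -0.0068  0.2114] [ 0.611 -0.011  0.207] [ 0.62  -0.002  0.217] 0.2115
top head 2274 ((573.1085205078125, -90.923095703125), (148.25938415527344, 232.39523315429688), 4.000464916229248)
side blue [428  60   3   6   7] [ 0.6761 -0.9971  0.2467] [ 0.667 -1.003  0.241] [ 0.684 -0.991  0.253] 0.248
side blue [266 185  18  14 189] [ 0.5659 -0.0553  0.2418] [ 0.547 -0.08   0.232] [ 0.591 -0.037  0.247] 0.2427
side orange [488  18  28  14 229] [ 0.6782 -1.6722  0.2199] [ 0.621 -1.689  0.2  ] [ 0.738 -1.659  0.24 ] 0.2197
side orange [493 162  10   8  19] [ 0.2178 -0.5555  0.2255] [ 0.205 -0.561  0.22 ] [ 0.227 -0.549  0.238] 0.2239
side orange [286 169  29  17 207] [ 0.5784 -0.1591  0.2225] [ 0.535 -0.191  0.203] [ 0.621 -0.143  0.229] 0.2246
side orange [513 398  10  10  13] [-0.0749  0.0372  0.2186] [-0.076  0.036  0.201] [-0.074  0.039  0.237] 0.2215
side red [245 201   5   4  16] [ 0.6141 -0.0045  0.2094] [ 0.607 -0.01   0.207] [0.623 0.    0.212] 0.2097
side head 2593 ((1213.25341796875, -542.8494262695312), (1649.0487060546875, 1241.649658203125), 1.865093469619751)
```

The top view shows the plunger at (277,205), the pin at (258,190) and the lever at (312,204). The side view agrees. Next I'll fit the filter frame and get the tool axes.

```bash
cat >> h.py <<'E'
def tool():
    s=telemetry.get_state(); M=R.from_rotvec(s['tool_rot']).as_matrix(); return s,M
def go(target):
    s,M=tool(); return (M.T@(np.array(target)-s['position'])/0.04).round(3)
E
python3 - <<'E'
from h import *
s,M=tool(); print(M.round(3))
d=dict(np.load('pics/top0.npz')); p=cloud(d); z=p[...,2]
m=(abs(z-.191)<.004)&(p[...,0]>.45)&(p[...,0]<.7)&(abs(p[...,1]+.09)<.14)
m=cv2.morphologyEx(m.astype(np.uint8),cv2.MORPH_CLOSE,np.ones((25,25)))
m=cv2.morphologyEx(m,cv2.MORPH_OPEN,np.ones((17,17)))
# project at z=.191 plane assumption
q=p[(m>0)&(abs(z-.191)<.006)][:,:2]; r=cv2.minAreaRect((q*1000).astype(np.float32)); print(r)
img=cv2.cvtColor(d['pixels'],cv2.COLOR_RGB2BGR)[150:270,200:360]; cv2.imwrite('pics/c0.png',cv2.resize(img,None,fx=5,fy=5,interpolation=cv2.INTER_CUBIC))
# lever direction
hsv=cv2.cvtColor(d['pixels'],cv2.COLOR_RGB2HSV)
m=(hsv[...,0]>=8)&(hsv[...,0]<=22)&(hsv[...,1]>110)&(z>.22)&(z<.232)&(abs(p[...,1]+.16)<.05)
q=(p[m][:,:2]*1000).astype(np.float32);print(cv2.minAreaRect(q),cv2.fitLine(q,cv2.DIST_L2,0,.01,.01).ravel())
print(go([.569,-.0615,.32]),go([.233,-.606,.32]))
E
```

```text
[[-0.001  0.933  0.359]
 [ 0.001  0.359 -0.933]
 [-1.    -0.    -0.001]]
((572.2664184570312, -89.10841369628906), (145.32789611816406, 200.67343139648438), 5.309600353240967)
((577.8541870117188, -162.41256713867188), (85.64417266845703, 20.954551696777344), 8.458057403564453) [ 9.8247331e-01  1.8640326e-01  5.7936841e+02 -1.6431416e+02]
[-2.444 12.729 -9.705] [-2.457  0.005 -0.012]
```

View pics/c0.png

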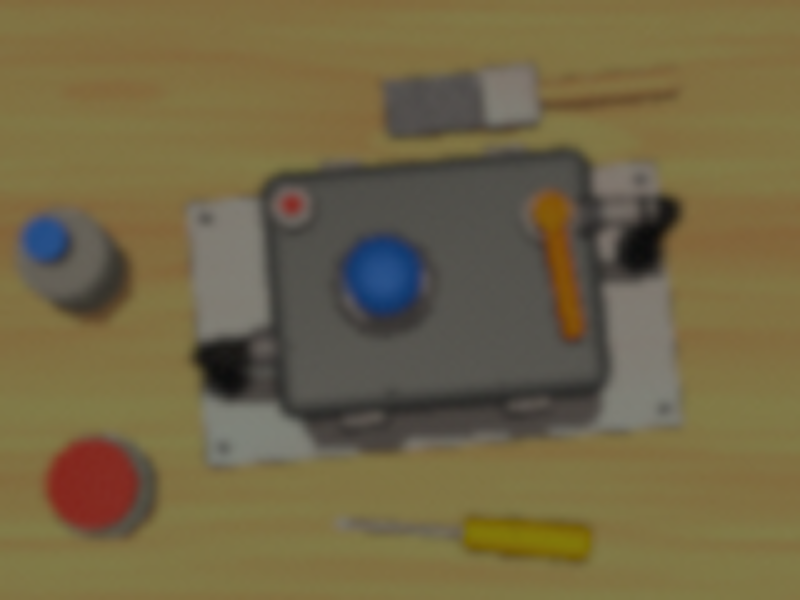

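Filter yaw is about 5° and its origin is near (0.572, -0.091). I'll lift first, then travel to above the plunger with the fingers shut, twisting 16° to line up with the filter.

```bash
python3 -m creep '[{"fingers":0,"x":-1.2},{"fingers":0,"x":-2.45},{"fingers":0,"x":-2.45},{"fingers":0,"x":-2.45,"y":6,"z":-4.6,"twist":1.5},{"fingers":0,"x":-2.45,"y":12.73,"z":-9.7,"twist":3.2},{"fingers":0,"x":-2.45,"y":12.73,"z":-9.7,"twist":3.2},{"fingers":0,"x":-2.45,"y":12.73,"z":-9.7,"twist":3.2},{"fingers":0,"x":-2.45,"y":12.73,"z":-9.7,"twist":3.2},{"fingers":0,"x":-2.45,"y":12.73,"z":-9.7,"twist":3.2},{"fingers":0,"x":-2.45,"y":12.73,"z":-9.7,"twist":3.2},{"fingers":0,"x":-2.45,"y":12.73,"z":-9.7,"twist":3.2},{"fingers":0,"x":-2.45,"y":12.73,"z":-9.7,"twist":3.2},{"fingers":0,"x":-2.45,"y":12.73,"z":-9.7,"twist":3.2},{"fingers":0,"x":-2.45,"y":12.73,"z":-9.7,"twist":3.2},{"fingers":0,"x":-2.45,"y":12.73,"z":-9.7,"twist":3.2},{"fingers":0,"x":-2.45,"y":12.73,"z":-9.7,"twist":3.2},{"fingers":0,"x":-2.45,"y":12.73,"z":-9.7,"twist":3.2},{"fingers":0,"x":-2.45,"y":12.73,"z":-9.7,"twist":3.2},{"fingers":0,"x":-2.45,"y":12.73,"z":-9.7,"twist":3.2},{"fingers":0,"x":-2.45,"y":12.73,"z":-9.7,"twist":3.2}]' 20; python3 - <<'E'
from h import *
s,M=tool(); print(M.round(3),s['time'],s['position'],s['ft_force'],s['grip_width'])
shot('wrist','wrist1');shot('side','side1')
print(go([.569,-.0605,.25]))
E
```

```text
[[-0.001  0.933  0.359]
 [ 0.001  0.359 -0.933]
 [-1.    -0.    -0.001]] 0.15 [ 0.23290949 -0.60638101  0.22173184] [ 0.04103027  0.44607357 -0.36488612] 0.9987065919687751
[-0.691 12.737 -9.731]$[0]: bad value
```

View pics/wrist1.png

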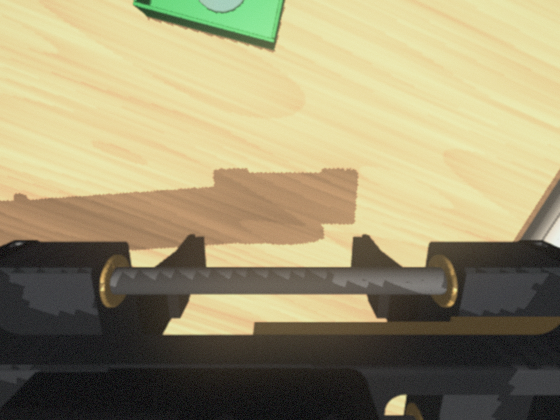

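View pics/side1.png

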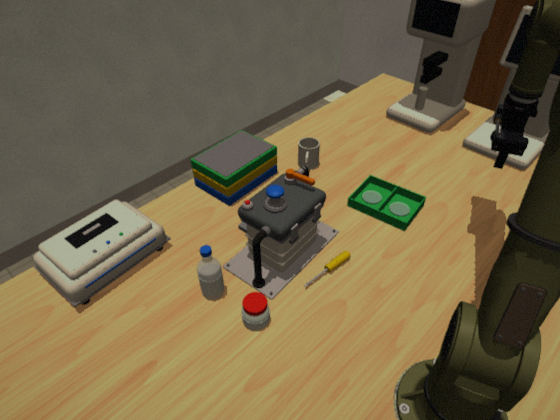

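The call was refused at row 0, so nothing moved. Most likely every row needs all five keys.

```bash
python3 -m creep '[{"fingers":0,"x":-1.2,"y":0,"z":0,"twist":0},{"fingers":0,"x":-2.45,"y":0,"z":0,"twist":0},{"fingers":0,"x":-2.45,"y":0,"z":0,"twist":0},{"fingers":0,"x":-2.45,"y":0.8,"z":-0.6,"twist":1},{"fingers":0,"x":-2.45,"y":1.6,"z":-1.2,"twist":2},{"fingers":0,"x":-2.45,"y":2.4,"z":-1.8,"twist":3.2}]' 20
```

```text
time: 0.75
position: [0.2971, -0.5043, 0.3207]
tool_rot: [1.149, 1.246, -1.149]
ft_force: [1.4, -0.3, -0.3]
grip_width: 0.633
```

```bash
python3 - <<'E'
from h import *
s,M=tool(); print(M.round(3),s['position'],s['qd'].max())
print(go([.569,-.061,.32]))
E
```

```text
[[ 0.     0.997  0.081]
 [-0.     0.081 -0.997]
 [-1.     0.     0.   ]] [ 0.29711984 -0.50430886  0.32066023] 0.5850673663038574
[  0.016   7.673 -10.495]
```

```bash
python3 -m creep '[{"fingers":0,"x":0,"y":0.6,"z":-0.8,"twist":0},{"fingers":0,"x":0,"y":1.2,"z":-1.6,"twist":0},{"fingers":0,"x":0,"y":1.8,"z":-2.4,"twist":0},{"fingers":0,"x":0,"y":2.4,"z":-3.2,"twist":0},{"fingers":0,"x":0,"y":3.0,"z":-4.0,"twist":0},{"fingers":0,"x":0,"y":3.6,"z":-4.9,"twist":0},{"fingers":0,"x":0,"y":4.2,"z":-5.7,"twist":0},{"fingers":0,"x":0,"y":4.8,"z":-6.5,"twist":0},{"fingers":0,"x":0,"y":5.4,"z":-7.3,"twist":0},{"fingers":0,"x":0,"y":6.0,"z":-8.2,"twist":0},{"fingers":0,"x":0,"y":6.6,"z":-9.0,"twist":0},{"fingers":0,"x":0,"y":7.2,"z":-9.8,"twist":0},{"fingers":0,"x":0,"y":7.67,"z":-10.5,"twist":0},{"fingers":0,"x":0,"y":7.67,"z":-10.5,"twist":0},{"fingers":0,"x":0,"y":7.67,"z":-10.5,"twist":0},{"fingers":0,"x":0,"y":7.67,"z":-10.5,"twist":0},{"fingers":0,"x":0,"y":7.67,"z":-10.5,"twist":0}]'; python3 - <<'E'
from h import *
s,M=tool(); print(M.round(3),s['time'],s['position'],s['ft_force'],s['grip_width'])
shot('wrist','wrist2');shot('side','side2')
print(go([.569,-.061,.25]))
E
```

```text
time: 2.17
position: [0.5653, -0.0619, 0.3204]
tool_rot: [1.146, 1.248, -1.147]
ft_force: [-0.0, -0.5, 0.2]
grip_width: 0.002
[[-0.001  0.996  0.085]
 [-0.001  0.085 -0.996]
 [-1.    -0.001  0.001]] 2.1667 [ 0.56530327 -0.06190783  0.32040209] [-0.02133888 -0.46328078  0.19878625] 0.0019400126012127795
[ 1.764  0.093 -0.015]
```

View pics/wrist2.png

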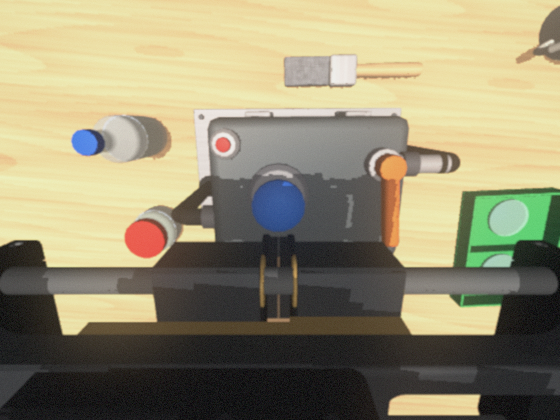

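View pics/side2.png

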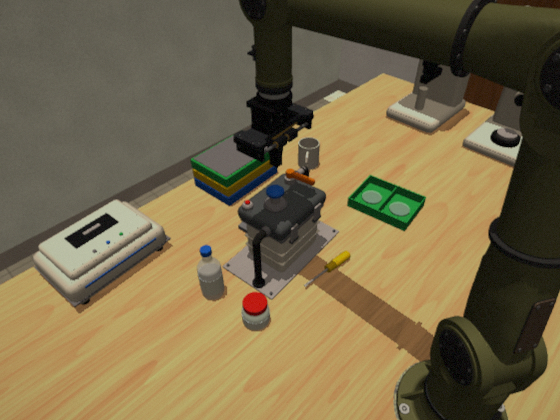

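The wrist view has the knob at (278,205), just ahead of the shut fingertips, with the pin at (223,145), tap hub at (392,167) and the lever pointing down to (392,243). I'll measure all of these with the wrist camera.

```bash
cat >> h.py <<'E'
def meas(fn,near=(.58,-.09),rad=.15):
    d=dict(np.load(f'pics/{fn}.npz')); p=cloud(d); z=p[...,2]
    hsv=cv2.cvtColor(d['pixels'],cv2.COLOR_RGB2HSV); ok=(d['z_map']>0)&(np.hypot(p[...,0]-near[0],p[...,1]-near[1])<rad)
    for nm,lo,hi,zl,zh in(('blue',100,130,.2,.26),('orange',8,22,.215,.235),('red',0,6,.204,.25)):
        m=ok&(hsv[...,0]>=lo)&(hsv[...,0]<=hi)&(hsv[...,1]>110)&(z>zl)&(z<zh)
        n,l,st,c=cv2.connectedComponentsWithStats(m.astype(np.uint8))
        for i in range(1,n):
            if st[i,4]>8:
                q=p[l==i]; print(fn,nm,st[i],q.mean(0).round(4),q.min(0).round(4),q.max(0).round(4),'medz',np.median(q[:,2]).round(4))
                if nm=='orange':
                    f=cv2.fitLine(q[:,:2].astype(np.float32),cv2.DIST_L2,0,.001,.001).ravel(); print('  dir deg',np.degrees(np.arctan2(f[1],f[0])))
    return d,p
E
python3 - <<'E'
from h import *
d,p=meas('wrist2'); meas('side2')
z=p[...,2]; m=(abs(z-.191)<.004)&(abs(p[...,0]-.57)<.1)&(abs(p[...,1]+.09)<.13)
q=p[m][:,:2]; print((q*1000).min(0),(q*1000).max(0),cv2.minAreaRect((q*1000).astype(np.float32)))
E
```

```text
wrist2 blue [ 252  180   53   52 2106] [ 0.5715 -0.0614  0.2427] [ 0.5466 -0.0836  0.2345] [ 0.5924 -0.0392  0.2464] medz 0.2433
wrist2 orange [ 376  155   31   92 1792] [ 0.5834 -0.1613  0.2252] [ 0.5357 -0.1767  0.2153] [ 0.6201 -0.1467  0.2289] medz 0.226
  dir deg 10.384638
wrist2 red [216 138  14  14 155] [ 0.6152 -0.0075  0.2093] [ 0.6091 -0.0134  0.2073] [ 0.6209 -0.0012  0.211 ] medz 0.2094
side2 blue [266 185  18  14 189] [ 0.5654 -0.0553  0.2418] [ 0.5475 -0.0794  0.2327] [ 0.5899 -0.0373  0.2474] medz 0.2424
side2 orange [286 169  29  17 198] [ 0.577  -0.1583  0.2233] [ 0.5342 -0.1744  0.215 ] [ 0.6194 -0.1426  0.23  ] medz 0.2246
  dir deg 11.406282
side2 red [245 201   5   3  15] [ 0.6149 -0.0052  0.2089] [ 0.6094 -0.0111  0.2075] [0.6205 0.0022 0.2118] medz 0.2086
[ 511.27422339 -193.16068191] [651.55251698   9.90092824] ((574.803955078125, -91.39006042480469), (138.3627166748047, 192.73788452148438), 5.263317108154297)
```

```bash
python3 -m creep '[{"fingers":0,"x":0.7,"y":0.1,"z":0,"twist":0},{"fingers":0,"x":1.4,"y":0.1,"z":0,"twist":0},{"fingers":0,"x":1.7,"y":0.1,"z":0,"twist":0},{"fingers":0,"x":1.9,"y":0.1,"z":0,"twist":0},{"fingers":0,"x":2.05,"y":0.1,"z":0,"twist":0},{"fingers":0,"x":2.2,"y":0.1,"z":0,"twist":0},{"fingers":0,"x":2.35,"y":0.1,"z":0,"twist":0},{"fingers":0,"x":2.45,"y":0.1,"z":0,"twist":0},{"fingers":0,"x":2.45,"y":0.1,"z":0,"twist":0},{"fingers":0,"x":2.45,"y":0.1,"z":0,"twist":0}]'; python3 - <<'E'
from h import *
s,M=tool(); print(s['time'],s['position'],s['ft_force'],go([.5695,-.0612,.27]))
shot('side','side3'); meas('side3')
E
```

```text
time: 3.1
position: [0.5687, -0.0608, 0.2251]
tool_rot: [1.143, 1.248, -1.148]
ft_force: [-6.8, -1.4, 8.3]
grip_width: 0.005
3.1 [ 0.56871467 -0.06078885  0.22509425] [-6.83524204 -1.37177234  8.28381705] [-1.123  0.017  0.014]
side3 blue [266 192  18  13 146] [ 0.5625 -0.0522  0.2218] [ 0.5467 -0.0821  0.212 ] [ 0.5923 -0.0357  0.2393] medz 0.2217
side3 orange [286 172  29  13 151] [ 0.5681 -0.1598  0.2227] [ 0.5343 -0.176   0.2152] [ 0.6117 -0.1435  0.2287] medz 0.224
  dir deg 13.419751
side3 red [245 199   5   6  23] [ 0.6136 -0.0046  0.2126] [ 0.6082 -0.0108  0.2088] [0.6228 0.0013 0.2154] medz 0.2127
```

The first press lifted the pin about 4 mm, but the arm gave about 3 mm. I'll press slightly deeper: two strokes now.

```bash
python3 -m creep '[{"fingers":0,"x":0.12,"y":0,"z":0,"twist":0},{"fingers":0,"x":0.12,"y":0,"z":0,"twist":0},{"fingers":0,"x":-0.4,"y":0,"z":0,"twist":0},{"fingers":0,"x":-0.9,"y":0,"z":0,"twist":0},{"fingers":0,"x":-0.9,"y":0,"z":0,"twist":0},{"fingers":0,"x":-0.9,"y":0,"z":0,"twist":0},{"fingers":0,"x":-0.9,"y":0,"z":0,"twist":0},{"fingers":0,"x":-0.9,"y":0,"z":0,"twist":0},{"fingers":0,"x":-0.9,"y":0,"z":0,"twist":0},{"fingers":0,"x":-0.6,"y":0,"z":0,"twist":0},{"fingers":0,"x":-0.4,"y":0,"z":0,"twist":0},{"fingers":0,"x":-0.2,"y":0,"z":0,"twist":0},{"fingers":0,"x":0,"y":0,"z":0,"twist":0},{"fingers":0,"x":0.12,"y":0,"z":0,"twist":0},{"fingers":0,"x":0.12,"y":0,"z":0,"twist":0},{"fingers":0,"x":0.12,"y":0,"z":0,"twist":0}]'; python3 - <<'E'
from h import *
s,M=tool(); print(s['time'],s['position'],s['ft_force'],go([.5695,-.0612,.27]))
shot('side','side4'); meas('side4')
E
```

```text
time: 4.48
position: [0.5708, -0.0596, 0.2213]
tool_rot: [1.145, 1.245, -1.143]
ft_force: [-5.1, 0.7, 21.2]
grip_width: 0.006
4.4833 [ 0.57076332 -0.05955565  0.22128281] [-5.1098626   0.72599666 21.21759752] [-1.218 -0.031  0.041]
side4 blue [266 194  18  12 144] [ 0.5623 -0.0523  0.2178] [ 0.547  -0.0798  0.2085] [ 0.5872 -0.0365  0.2308] medz 0.2178
side4 orange [289 172  26  13 146] [ 0.5675 -0.1605  0.2224] [ 0.5349 -0.1755  0.215 ] [ 0.6033 -0.1465  0.2292] medz 0.2233
  dir deg 12.354282
side4 red [245 198   5   7  29] [ 0.613  -0.004   0.2154] [ 0.6089 -0.0104  0.2067] [0.6205 0.0015 0.2227] medz 0.217
```

At 0.2213 the plunger is at its stop with 21 N on the tool. I'll pump two more strokes the same way, ending up.

```bash
python3 -m creep '[{"fingers":0,"x":-0.4,"y":0,"z":0,"twist":0},{"fingers":0,"x":-1,"y":0,"z":0,"twist":0},{"fingers":0,"x":-1,"y":0,"z":0,"twist":0},{"fingers":0,"x":-1,"y":0,"z":0,"twist":0},{"fingers":0,"x":-1,"y":0,"z":0,"twist":0},{"fingers":0,"x":-1,"y":0,"z":0,"twist":0},{"fingers":0,"x":-1,"y":0,"z":0,"twist":0},{"fingers":0,"x":-1,"y":0,"z":0,"twist":0},{"fingers":0,"x":-0.7,"y":0,"z":0,"twist":0},{"fingers":0,"x":-0.5,"y":0,"z":0,"twist":0},{"fingers":0,"x":-0.3,"y":0,"z":0,"twist":0},{"fingers":0,"x":-0.1,"y":0,"z":0,"twist":0},{"fingers":0,"x":0,"y":0,"z":0,"twist":0},{"fingers":0,"x":0,"y":0,"z":0,"twist":0},{"fingers":0,"x":0,"y":0,"z":0,"twist":0}]'; python3 -m creep '[{"fingers":0,"x":-0.4,"y":0,"z":0,"twist":0},{"fingers":0,"x":-1,"y":0,"z":0,"twist":0},{"fingers":0,"x":-1,"y":0,"z":0,"twist":0},{"fingers":0,"x":-1,"y":0,"z":0,"twist":0},{"fingers":0,"x":-1,"y":0,"z":0,"twist":0},{"fingers":0,"x":-1,"y":0,"z":0,"twist":0},{"fingers":0,"x":-1,"y":0,"z":0,"twist":0},{"fingers":0,"x":-1,"y":0,"z":0,"twist":0},{"fingers":0,"x":-0.7,"y":0,"z":0,"twist":0},{"fingers":0,"x":-0.5,"y":0,"z":0,"twist":0},{"fingers":0,"x":-0.3,"y":0,"z":0,"twist":0},{"fingers":0,"x":-0.1,"y":0,"z":0,"twist":0},{"fingers":0,"x":0,"y":0,"z":0,"twist":0},{"fingers":0,"x":0,"y":0,"z":0,"twist":0},{"fingers":0,"x":0,"y":0,"z":0,"twist":0},{"fingers":0,"x":-0.7,"y":0,"z":0,"twist":0},{"fingers":0,"x":-1.4,"y":0,"z":0,"twist":0},{"fingers":0,"x":-1.4,"y":0,"z":0,"twist":0},{"fingers":0,"x":-1.4,"y":0,"z":0,"twist":0},{"fingers":0,"x":-1.4,"y":0,"z":0,"twist":0}]'; python3 - <<'E'
from h import *
s,M=tool(); print(s['time'],s['position'],s['ft_force'],go([.5695,-.0612,.27]))
d=shot('side','side5'); meas('side5')
shot('wrist','wrist5'); meas('wrist5')
img=cv2.imread('pics/side5.png')[160:230,220:330]; cv2.imwrite('pics/c5.png',cv2.resize(img,None,fx=7,fy=7,interpolation=cv2.INTER_CUBIC))
E
```

```text
time: 5.78
position: [0.571, -0.0595, 0.2213]
tool_rot: [1.145, 1.245, -1.142]
ft_force: [-3.9, 0.4, 19.9]
grip_width: 0.005
time: 7.45
position: [0.5691, -0.0596, 0.2722]
tool_rot: [1.144, 1.251, -1.146]
ft_force: [-0.3, -0.8, -0.5]
grip_width: 0.007
7.45 [ 0.56913615 -0.05962436  0.27222591] [-0.28615575 -0.76765153 -0.54522816] [0.056 0.006 0.04 ]
side5 blue [266 185  18  14 186] [ 0.5655 -0.0556  0.2418] [ 0.5477 -0.0806  0.2327] [ 0.5885 -0.0365  0.2466] medz 0.2428
side5 orange [286 169  29  16 190] [ 0.577  -0.1586  0.2235] [ 0.5345 -0.1746  0.2151] [ 0.6195 -0.1426  0.2295] medz 0.2245
  dir deg 11.233634
side5 red [244 195   6   9  36] [ 0.6125 -0.0031  0.2214] [ 0.6076 -0.0103  0.2089] [0.6201 0.0027 0.232 ] medz 0.2217
wrist5 blue [ 249  198   65   44 2144] [ 0.5781 -0.0609  0.2424] [ 0.5603 -0.0839  0.2343] [ 0.5925 -0.0391  0.2459] medz 0.2432
wrist5 orange [ 399  167   40  100 2533] [ 0.5869 -0.1602  0.2249] [ 0.5396 -0.1759  0.215 ] [ 0.6201 -0.1464  0.2294] medz 0.226
  dir deg 10.261709
wrist5 red [199 147  24  20 355] [ 0.6156 -0.0083  0.2279] [ 0.6085 -0.0145  0.2139] [ 0.6217 -0.0011  0.2309] medz 0.2288
```

View pics/c5.png

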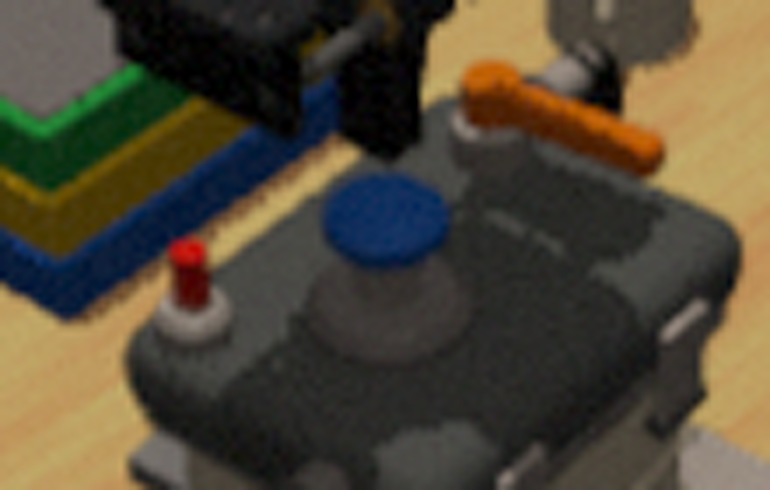

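View pics/wrist5.png

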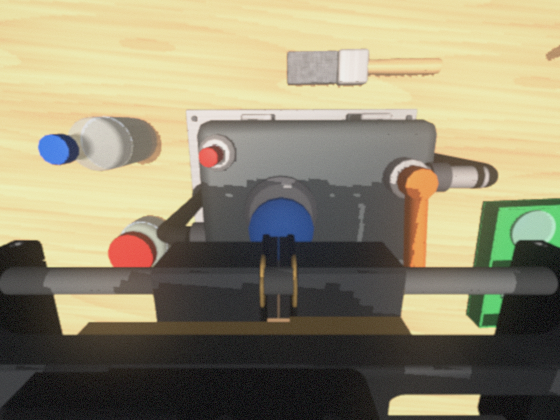

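The crop shows the pin at (190,270) well up, but its white ring isn't visible yet. The top is at about 0.229, so the rise is about 22 mm. I'll pump two more strokes; extra ones do no harm.

```bash
python3 -m creep '[{"fingers":0,"x":0.6,"y":0,"z":0,"twist":0},{"fingers":0,"x":0.9,"y":0,"z":0,"twist":0},{"fingers":0,"x":1.1,"y":0,"z":0,"twist":0},{"fingers":0,"x":1.3,"y":0,"z":0,"twist":0},{"fingers":0,"x":1.4,"y":0,"z":0,"twist":0},{"fingers":0,"x":1.4,"y":0,"z":0,"twist":0},{"fingers":0,"x":1.4,"y":0,"z":0,"twist":0},{"fingers":0,"x":1,"y":0,"z":0,"twist":0},{"fingers":0,"x":0.4,"y":0,"z":0,"twist":0},{"fingers":0,"x":0.4,"y":0,"z":0,"twist":0},{"fingers":0,"x":0.4,"y":0,"z":0,"twist":0},{"fingers":0,"x":0.4,"y":0,"z":0,"twist":0},{"fingers":0,"x":0.4,"y":0,"z":0,"twist":0},{"fingers":0,"x":0.4,"y":0,"z":0,"twist":0},{"fingers":0,"x":0.4,"y":0,"z":0,"twist":0}]'; python3 -m creep '[{"fingers":0,"x":0.3,"y":0,"z":0,"twist":0},{"fingers":0,"x":0.5,"y":0,"z":0,"twist":0},{"fingers":0,"x":0.7,"y":0,"z":0,"twist":0},{"fingers":0,"x":0.9,"y":0,"z":0,"twist":0},{"fingers":0,"x":1,"y":0,"z":0,"twist":0},{"fingers":0,"x":1,"y":0,"z":0,"twist":0},{"fingers":0,"x":1,"y":0,"z":0,"twist":0},{"fingers":0,"x":0.4,"y":0,"z":0,"twist":0},{"fingers":0,"x":-0.4,"y":0,"z":0,"twist":0},{"fingers":0,"x":-0.4,"y":0,"z":0,"twist":0},{"fingers":0,"x":-0.4,"y":0,"z":0,"twist":0},{"fingers":0,"x":-0.4,"y":0,"z":0,"twist":0}]'; python3 - <<'E'
from h import *
s,M=tool(); print(s['time'],s['position'],s['ft_force'])
d=shot('side','side6'); meas('side6')
shot('wrist','wrist6'); meas('wrist6')
img=cv2.imread('pics/side6.png')[160:230,220:330]; cv2.imwrite('pics/c6.png',cv2.resize(img,None,fx=7,fy=7,interpolation=cv2.INTER_CUBIC))
img=cv2.imread('pics/wrist6.png')[110:240,160:440]; cv2.imwrite('pics/w6.png',cv2.resize(img,None,fx=2.8,fy=2.8,interpolation=cv2.INTER_CUBIC))
E
```

```text
time: 8.8
position: [0.5692, -0.0596, 0.2566]
tool_rot: [1.144, 1.251, -1.146]
ft_force: [-1.0, 1.4, 0.5]
grip_width: 0.007
time: 9.8
position: [0.5692, -0.0596, 0.2724]
tool_rot: [1.144, 1.251, -1.146]
ft_force: [0.1, -0.5, 0.3]
grip_width: 0.006
9.8 [ 0.56917618 -0.05964283  0.27236463] [ 0.07430683 -0.48858708  0.27903743]
side6 blue [266 185  18  14 191] [ 0.5656 -0.0554  0.2418] [ 0.5468 -0.079   0.233 ] [ 0.5894 -0.0361  0.2479] medz 0.2427
side6 orange [286 169  29  16 191] [ 0.5767 -0.1585  0.2236] [ 0.5332 -0.1751  0.2152] [ 0.6193 -0.1422  0.2302] medz 0.2248
  dir deg 10.928739
side6 red [244 194   6  10  37] [ 0.6127 -0.0037  0.2228] [ 0.6076 -0.0127  0.2075] [0.6195 0.0021 0.2325] medz 0.2226
wrist6 blue [ 249  198   65   44 2146] [ 0.5781 -0.0609  0.2424] [ 0.5601 -0.0839  0.2341] [ 0.5926 -0.0392  0.2465] medz 0.2432
wrist6 orange [ 399  167   40  100 2530] [ 0.5868 -0.1602  0.2249] [ 0.5403 -0.1758  0.215 ] [ 0.6202 -0.1464  0.2294] medz 0.226
  dir deg 10.214658
wrist6 red [198 147  24  21 361] [ 0.6156 -0.0083  0.2296] [ 0.608  -0.0144  0.2145] [ 0.6216 -0.001   0.2327] medz 0.2304
```

View pics/c6.png

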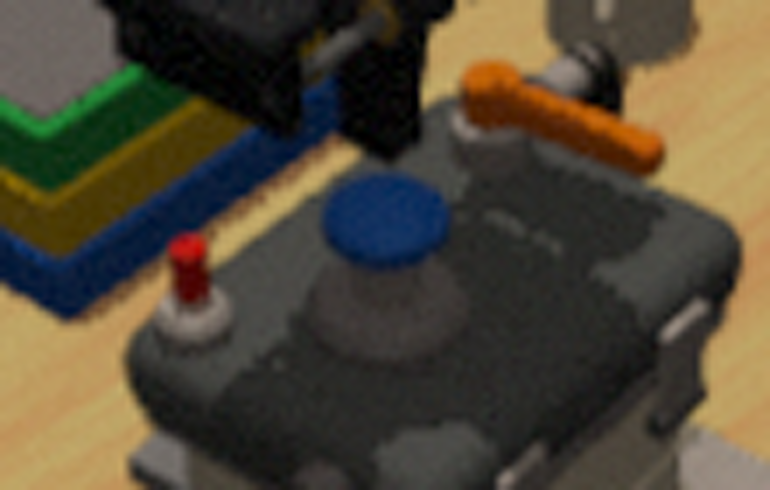

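View pics/w6.png

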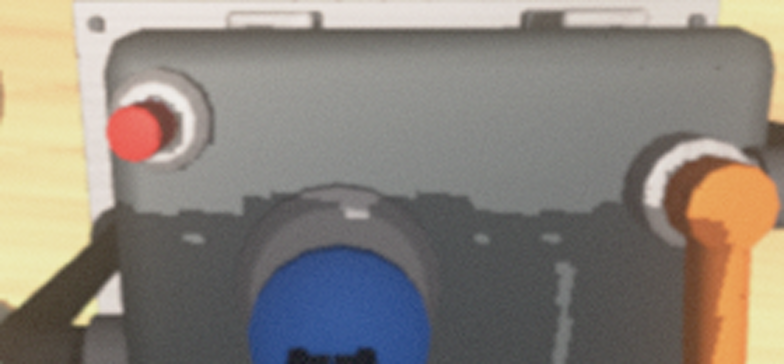

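It rose only about 1.6 mm over the two strokes, which suggests it has reached its limit. To confirm, I'll pump once more, then look at the boss from further aside.

```bash
python3 -m creep '[{"fingers":0,"x":0.6,"y":0,"z":0,"twist":0},{"fingers":0,"x":0.9,"y":0,"z":0,"twist":0},{"fingers":0,"x":1.1,"y":0,"z":0,"twist":0},{"fingers":0,"x":1.3,"y":0,"z":0,"twist":0},{"fingers":0,"x":1.4,"y":0,"z":0,"twist":0},{"fingers":0,"x":1.4,"y":0,"z":0,"twist":0},{"fingers":0,"x":1.4,"y":0,"z":0,"twist":0},{"fingers":0,"x":1,"y":0,"z":0,"twist":0},{"fingers":0,"x":0.4,"y":0,"z":0,"twist":0},{"fingers":0,"x":0,"y":0,"z":0,"twist":0},{"fingers":0,"x":0,"y":0,"z":0,"twist":0},{"fingers":0,"x":0,"y":0,"z":0,"twist":0},{"fingers":0,"x":0,"y":0,"z":0,"twist":0}]'; python3 - <<'E'
from h import *
shot('wrist','wrist7'); meas('wrist7')
E
python3 -m creep '[{"fingers":0,"x":0,"y":-0.5,"z":0.5,"twist":0},{"fingers":0,"x":0,"y":-1,"z":1,"twist":0},{"fingers":0,"x":0,"y":-1.6,"z":1.4,"twist":0},{"fingers":0,"x":0,"y":-1.6,"z":1.4,"twist":0},{"fingers":0,"x":0,"y":-1.6,"z":1.4,"twist":0},{"fingers":0,"x":0,"y":-1.6,"z":1.4,"twist":0}]'; python3 - <<'E'
from h import *
s,M=tool(); print(s['time'],s['position'],s['ft_force'])
shot('wrist','wrist8'); meas('wrist8')
img=cv2.imread('pics/wrist8.png')[80:240,120:400]; cv2.imwrite('pics/w8.png',cv2.resize(img,None,fx=2.8,fy=2.8,interpolation=cv2.INTER_CUBIC))
E
```

```text
time: 10.98
position: [0.5688, -0.0596, 0.2717]
tool_rot: [1.143, 1.252, -1.147]
ft_force: [-0.3, 0.3, -0.6]
grip_width: 0.006
wrist7 blue [ 249  198   65   44 2149] [ 0.578  -0.0609  0.2424] [ 0.5599 -0.0839  0.2346] [ 0.5924 -0.0392  0.2462] medz 0.2432
wrist7 orange [ 399  166   40  101 2532] [ 0.5868 -0.1602  0.2249] [ 0.5394 -0.176   0.215 ] [ 0.6202 -0.1465  0.2292] medz 0.226
  dir deg 10.334489
wrist7 red [198 147  24  21 359] [ 0.6156 -0.0083  0.2296] [ 0.6084 -0.0145  0.2169] [ 0.6217 -0.001   0.2325] medz 0.2305
time: 11.53
position: [0.5107, -0.1204, 0.2728]
tool_rot: [1.144, 1.251, -1.145]
ft_force: [0.2, 0.0, 0.2]
grip_width: 0.005
11.5333 [ 0.51073624 -0.12035796  0.27284365] [0.15395457 0.04486527 0.18240366]
wrist8 blue [ 160  101   72   72 3979] [ 0.5705 -0.063   0.2427] [ 0.5472 -0.0844  0.2356] [ 0.5922 -0.0382  0.2463] medz 0.2433
wrist8 orange [ 329   71   38  128 3010] [ 0.5828 -0.1621  0.2257] [ 0.5353 -0.1776  0.215 ] [ 0.62   -0.1468  0.2297] medz 0.2262
  dir deg 10.323359
wrist8 red [103  45  36  27 653] [ 0.6141 -0.0101  0.2269] [ 0.6081 -0.0152  0.2098] [ 6.211e-01 -4.000e-04  2.333e-01] medz 0.2301
```

View pics/w8.png

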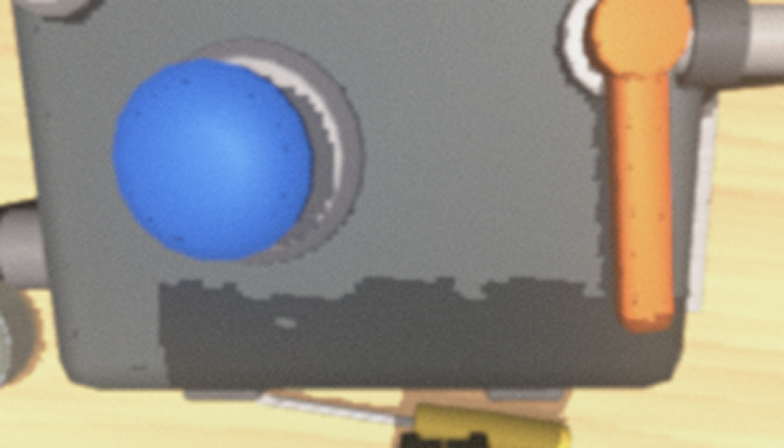

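```bash
python3 - <<'E'
from h import *
img=cv2.imread('pics/wrist8.png')[20:110,70:190]; cv2.imwrite('pics/w8b.png',cv2.resize(img,None,fx=6,fy=6,interpolation=cv2.INTER_CUBIC))
E
```

```text
(no output)
```

View pics/w8b.png

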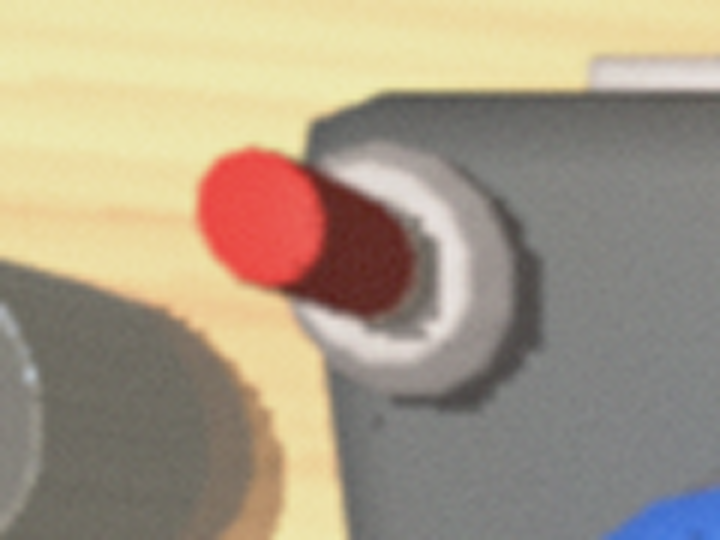

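The enlarged view shows the pin's dark red side ending at (410,290), with a shaded pale ring between it and the boss top. The height didn't change with a further full stroke (0.2304 to 0.2305), so the pin is out.

Next I'll lower the fingers to the left of the lever and push it round along an arc.

```bash
python3 -m creep '[{"fingers":0,"x":0,"y":0.72,"z":0.35,"twist":0},{"fingers":0,"x":0.5,"y":0.72,"z":0.35,"twist":0},{"fingers":0,"x":1,"y":0.72,"z":0.35,"twist":0},{"fingers":0,"x":1.5,"y":0.72,"z":0.35,"twist":0},{"fingers":0,"x":1.5,"y":0.72,"z":0.35,"twist":0},{"fingers":0,"x":1.5,"y":0.72,"z":0.35,"twist":0},{"fingers":0,"x":1.5,"y":0.72,"z":0.35,"twist":0}]'; python3 - <<'E'
from h import *
s,M=tool(); print(s['time'],s['position'],s['ft_force'])
shot('wrist','wrist9'); shot('side','side9')
img=cv2.imread('pics/side9.png')[130:250,220:380]; cv2.imwrite('pics/c9.png',cv2.resize(img,None,fx=5,fy=5,interpolation=cv2.INTER_CUBIC))
E
```

```text
time: 12.17
position: [0.5417, -0.1317, 0.2147]
tool_rot: [1.144, 1.249, -1.143]
ft_force: [0.2, 0.8, 0.5]
grip_width: 0.005
12.1667 [ 0.54171022 -0.13166559  0.21466694] [0.18539432 0.76005282 0.54678092]
```

View pics/c9.png

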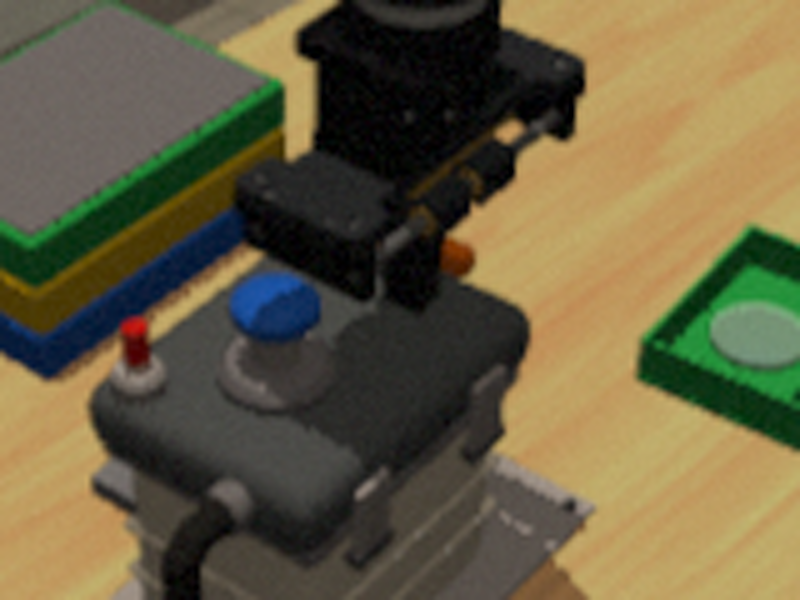

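View pics/wrist9.png

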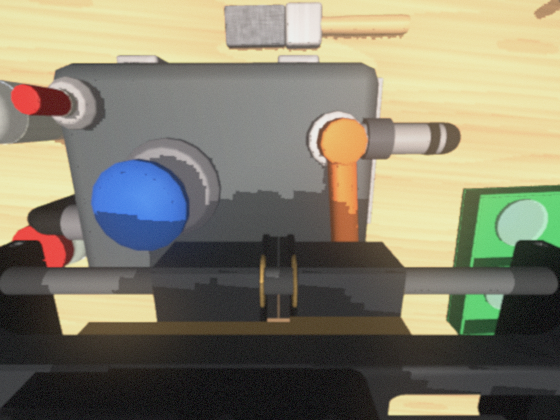

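The fingers hang at (278,262) in the wrist view, left of the lever at (343,200) and clear of the knob. Now I'll sweep.

```bash
python3 -m creep '[{"fingers":0,"x":0,"y":0,"z":0.25,"twist":0},{"fingers":0,"x":0,"y":0.02,"z":0.5,"twist":0},{"fingers":0,"x":0,"y":0.04,"z":0.79,"twist":0},{"fingers":0,"x":0,"y":0.14,"z":1.05,"twist":0},{"fingers":0,"x":0,"y":0.28,"z":1.28,"twist":0},{"fingers":0,"x":0,"y":0.48,"z":1.48,"twist":0},{"fingers":0,"x":0,"y":0.69,"z":1.63,"twist":0},{"fingers":0,"x":0,"y":0.9,"z":1.73,"twist":0},{"fingers":0,"x":0,"y":1.08,"z":1.78,"twist":0},{"fingers":0,"x":0,"y":1.08,"z":1.78,"twist":0},{"fingers":0,"x":0,"y":1.08,"z":1.78,"twist":0}]'; python3 - <<'E'
from h import *
s,M=tool(); print(s['time'],s['position'],s['ft_force'])
shot('wrist','wrist10'); meas('wrist10',rad=.2)
E
```

```text
time: 13.18
position: [0.5909, -0.1991, 0.2133]
tool_rot: [1.145, 1.25, -1.143]
ft_force: [0.2, 0.6, -0.2]
grip_width: 0.008
13.1833 [ 0.59091364 -0.19908975  0.21330592] [ 0.22717991  0.62947355 -0.19526447]
wrist10 blue [ 44 255  12  12  59] [ 0.5835 -0.0795  0.2336] [ 0.5811 -0.0829  0.2309] [ 0.5865 -0.0766  0.2358] medz 0.2335
wrist10 blue [ 54 295   7  10  39] [ 0.5639 -0.0836  0.2366] [ 0.5587 -0.0849  0.2337] [ 0.5672 -0.0812  0.2396] medz 0.2365
wrist10 orange [ 183  199  161   43 4771] [ 0.6115 -0.1872  0.2252] [ 0.599  -0.2324  0.215 ] [ 0.6208 -0.1466  0.2294] medz 0.226
  dir deg -88.24581
```

View pics/wrist10.png

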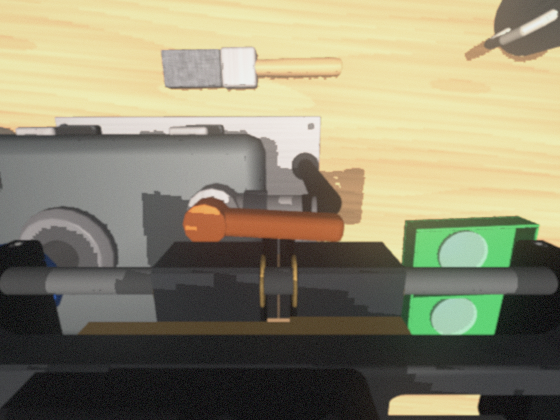

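The lever, (205,220) to (340,226), is nearly open at about -88° and the pipe is at about -85°. I'll push it gently on to the stop.

```bash
python3 -m creep '[{"fingers":0,"x":0,"y":0.06,"z":0,"twist":0},{"fingers":0,"x":0,"y":0.1,"z":0,"twist":0},{"fingers":0,"x":0,"y":0.14,"z":0,"twist":0},{"fingers":0,"x":0,"y":0.17,"z":0,"twist":0},{"fingers":0,"x":0,"y":0.17,"z":0,"twist":0},{"fingers":0,"x":0,"y":0.17,"z":0,"twist":0}]'; python3 - <<'E'
from h import *
s,M=tool(); print(s['time'],s['position'],s['ft_force'])
shot('wrist','wrist11'); meas('wrist11',rad=.2)
E
```

```text
time: 13.73
position: [0.5946, -0.199, 0.2137]
tool_rot: [1.142, 1.253, -1.148]
ft_force: [-7.7, -0.1, 3.4]
grip_width: 0.005
13.7333 [ 0.59455584 -0.19901986  0.21366668] [-7.72065583 -0.14881401  3.40164894]
wrist11 blue [ 47 262   4   5  11] [ 0.5852 -0.0776  0.2324] [ 0.5842 -0.0785  0.2309] [ 0.586  -0.0764  0.2334] medz 0.2324
wrist11 blue [ 54 295  10  16  90] [ 0.5664 -0.084   0.2367] [ 0.5597 -0.0855  0.2336] [ 0.5714 -0.082   0.2397] medz 0.2366
wrist11 orange [ 184  205  160   39 4580] [ 0.6137 -0.1885  0.2251] [ 0.6024 -0.2324  0.215 ] [ 0.6221 -0.147   0.2291] medz 0.2259
  dir deg -86.14925
```

```bash
python3 -m creep '[{"fingers":0,"x":0,"y":0.05,"z":0,"twist":0},{"fingers":0,"x":0,"y":0.1,"z":0,"twist":0},{"fingers":0,"x":0,"y":0.12,"z":0,"twist":0},{"fingers":0,"x":0,"y":0.12,"z":0,"twist":0},{"fingers":0,"x":0,"y":0.12,"z":0,"twist":0}]'; python3 - <<'E'
from h import *
s,M=tool(); print(s['time'],s['position'],s['ft_force'])
shot('wrist','wrist12'); meas('wrist12',rad=.2)
E
```

```text
time: 14.2
position: [0.5947, -0.199, 0.2135]
tool_rot: [1.139, 1.26, -1.156]
ft_force: [-20.3, 1.8, 9.5]
grip_width: 0.007
14.2 [ 0.59472327 -0.1990249   0.21351974] [-20.27864524   1.81413268   9.5115885 ]
wrist12 blue [ 54 295  10  17 103] [ 0.5666 -0.084   0.2367] [ 0.5597 -0.0853  0.2333] [ 0.572  -0.082   0.2399] medz 0.2368
wrist12 orange [ 183  205  161   39 4584] [ 0.6138 -0.1886  0.2251] [ 0.6028 -0.2323  0.2151] [ 0.622  -0.1468  0.2292] medz 0.2259
  dir deg -86.384476
```

The force rose to 20 N with no more motion, so the lever is at its stop. I'll back off, lift, and check.

```bash
python3 -m creep '[{"fingers":0,"x":0,"y":-0.3,"z":0,"twist":0},{"fingers":0,"x":0,"y":-0.7,"z":0,"twist":0},{"fingers":0,"x":-0.6,"y":-0.8,"z":0,"twist":0},{"fingers":0,"x":-1.4,"y":-0.8,"z":0,"twist":0},{"fingers":0,"x":-2.2,"y":-1.2,"z":0,"twist":0},{"fingers":0,"x":-3,"y":-2,"z":0,"twist":0},{"fingers":0,"x":-3.4,"y":-2.5,"z":0,"twist":0},{"fingers":0,"x":-3.4,"y":-2.5,"z":0,"twist":0},{"fingers":0,"x":-3.4,"y":-2.5,"z":0,"twist":0},{"fingers":0,"x":-3.4,"y":-2.5,"z":0,"twist":0},{"fingers":0,"x":-3.4,"y":-2.5,"z":0,"twist":0}]'; python3 - <<'E'
from h import *
s,M=tool(); print(s['time'],s['position'],s['ft_force'],s['qd'].round(3))
shot('wrist','wrist13'); meas('wrist13',rad=.2); shot('side','side13'); meas('side13'); shot('top','top13')
img=cv2.imread('pics/side13.png')[140:240,220:350]; cv2.imwrite('pics/c13.png',cv2.resize(img,None,fx=6,fy=6,interpolation=cv2.INTER_CUBIC))
E
```

```text
time: 15.17
position: [0.5024, -0.2066, 0.3481]
tool_rot: [1.144, 1.252, -1.144]
ft_force: [0.5, -0.6, 0.2]
grip_width: 0.006
15.1667 [ 0.50239352 -0.20660576  0.34814802] [ 0.5178394  -0.6056504   0.20651576] [-0.002  0.011  0.     0.001  0.001  0.006  0.   ]
wrist13 blue [  94   87   55   54 2248] [ 0.5701 -0.0645  0.2426] [ 0.5475 -0.0849  0.2344] [ 0.5922 -0.0389  0.2461] medz 0.2433
wrist13 orange [60 63  8  2  9] [ 0.6082 -0.0092  0.2273] [ 0.6079 -0.0108  0.2231] [ 0.6085 -0.0078  0.2303] medz 0.2279
  dir deg -78.52239
wrist13 orange [ 222   66   98   28 1768] [ 0.6107 -0.1873  0.2261] [ 0.597  -0.233   0.2159] [ 0.6212 -0.1467  0.2295] medz 0.2262
  dir deg -85.108635
wrist13 red [ 51  46  31  20 377] [ 0.6143 -0.0105  0.2262] [ 0.6084 -0.0154  0.2095] [ 0.6208 -0.0011  0.2332] medz 0.2299
side13 blue [266 185  18  14 191] [ 0.5656 -0.0555  0.2417] [ 0.5476 -0.0796  0.2321] [ 0.5903 -0.0345  0.2472] medz 0.2426
side13 orange [286 159  22  19 160] [ 0.6088 -0.181   0.2239] [ 0.5962 -0.231   0.215 ] [ 0.6215 -0.1437  0.2294] medz 0.2247
  dir deg -84.77646
side13 red [244 194   6   9  36] [ 0.6127 -0.0035  0.2239] [ 0.608  -0.0131  0.211 ] [0.6199 0.0032 0.2323] medz 0.2239
```

View pics/wrist13.png

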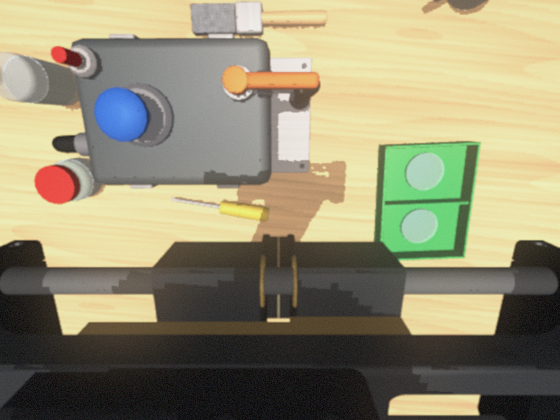

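View pics/c13.png

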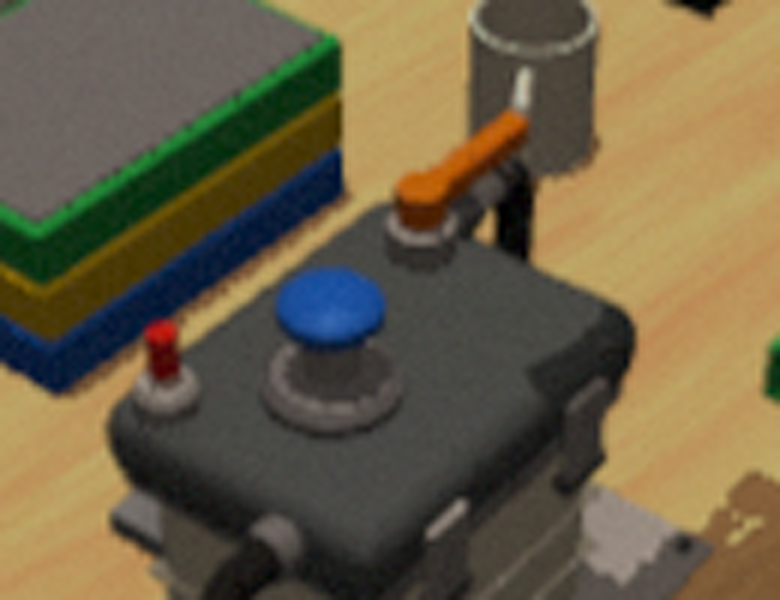

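View pics/side13.png

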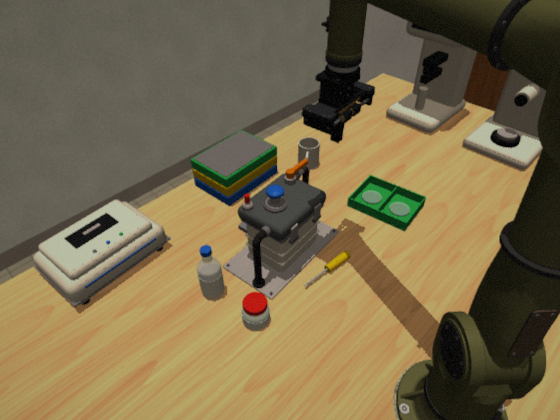

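The lever lies over the pipe at -85° in both views, matching the filter's -y. The plunger is up, the pin is still at full height, the other objects are where they were, and the arm is clear with no force on it.

```bash
python3 -c "
from bench import workorder; print(workorder.close_job())"
```

```text
the job is handed in; nothing more can be done
None
```

The filter is primed and the outlet tap is open, done in that order; I handed the job in at about 15 s.

- **Pumping:** I pressed the plunger with shut fingers: six full strokes to the stop plus a first one that may have been slightly shallower. The last stroke added no height: the pin's top read 0.2304 m before it and 0.2305 m after. I took that as fully out.
- **White ring:** it showed only as a thin, shaded pale band at the pin's base in the wrist view, so the steady height is the stronger evidence. My height readings are about 1 mm low against the stated dimensions; allowing for that, the rise is about 24.5 mm.
- **Tap:** I swept the lever round until the force rose to 20 N with no more movement. After backing off, both cameras put the lever at about -85°, in line with the pipe.
- **Final checks:** the plunger was up and the pin's height was unchanged. Nothing on the counter looked moved, and the arm was clear of everything with about zero force. I judged the counter items by eye, not by measurement.
- **Refused move:** the very first move command was refused for a format error. It moved nothing.

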